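Let down the tray of set plates

TASK

The agar in the round dishes has set: draw the wooden prop strip straight out from under the end of the tray of round dishes, so that this tray settles flat on the bench where it stands, and lay the strip flat in the middle of the grey mat. Do not shift or lift the tray on the way, and leave the tray of square dishes propped as it is.

Things in the scene. Friction and masses are not known exactly. Their poses are not given: they have to be found in the camera images.
- round_tray: White tray 200 x 130 mm, rim 12 mm high, of round dishes 86 mm across: a stack of five (79 mm high with the tray) at its +x end, one at its -x end. Origin: middle of its underside, x along its length. The -x end, towards the robot, is propped on a wooden strip: slope 2.8 degrees. About 0.55 kg; pulling the strip out takes a few newtons. On the left or the right, it varies.
- round_strip: The plain wooden strip under the tray of round dishes, 140 x 22 x 8 mm, lying on the bench, about 30 g. Origin: middle of its underside; x along its length, towards the tray. Its last 35 mm at +x are under the tray's -x end; the other 105 mm stick out free. Like strips prop the other tray and lie on the bench.
- square_tray: White tray 200 x 130 mm, rim 12 mm high, of square dishes 86 mm across: a stack of five (79 mm high with the tray) at its +x end, one at its -x end. Origin: middle of its underside, x along its length. The -x end, towards the robot, is propped on a wooden strip: slope 2.8 degrees. To be left as it is, on its own strip, which is like the other.
- mat: Flat grey mat fixed on the bench between the trays, 150 (x) x 190 (y) x 4 mm. Origin: middle of its underside.
Mind the look-alikes: they are no part of the job. What is shaped like the round_strip but blue is not meant.

How it is judged:
By the outcome, as a careful person would: the job done as asked, in the order asked, and still so for the second after the job is handed in, with the robot touching nothing.
It also fails if it takes over 45 s, if anything falls off the work surface, if the arm or the gripper's body presses on something with over 40 N, if the wrist force passes 120 N, or if a joint passes its speed limit or range.

ROBOT

A 7-joint arm with a two-finger parallel gripper is mounted at the origin on the work surface. World frame = base frame: x ahead of the robot, y to its left, z up, the work surface at z = 0. Lengths are in m, angles in rad, forces in N, time in s.
With the tool pointing down it reaches from about 0.4 to 0.75 m from the base axis. Payload 19.5 kg.
Tool frame: the origin (TCP) lies midway between the tips of the shut fingers; the grasp point (between the pads) lies 19 mm behind it (r.grip_depth is the distance from the TCP to the grasp point, in m); z points along the fingers, y is the direction in which the jaws open and shut (so a half turn about z gives the same grasp; the last joint's range is limited). The gripper opens to 85 mm and grips with 20 to 120 N. Pads are 22 mm wide; open, the fingers measure 114 mm over their backs; the gripper's body (76 mm by 85 mm) begins 54 mm behind the grasp point. The pads swing forward as they close: fully open they stand 13 mm farther back than shut.
Start: joints at [-1.166, 0.707, -0.028, 1.485, 0.022, 0.951, -0.075], TCP at [0.248, 0.519, 0.231] pointing down, gripper open.
Joint ranges: [-2.71, 2.71], [-0.32, 2.16], [-1.57, 1.52], [0, 2.45], [-1.46, 4.6], [0, 2.02], [-2.83, 2.83]. Speed limits (rad/s): [1.89, 1.89, 2.57, 2.57, 3.01, 3.01, 3.01].

INTERFACE

Orientations are given as a unit quaternion [w, x, y, z].
In Python, from cell import r, eyes gives the robot as it stands.
- The arm moves only by the tool servo_tool, never from a script. Its argument "steps" is a list of rows, each a list of 5 numbers: the finger opening in m, from 0 to 0.0854, then the shift along the tool's x, y, z in m, then the turn about the tool's z in rad. In form: [[jaw, dx, dy, dz, yaw], ...]. A call has 1 to 10 rows; each row is the pose to reach, as a shift and turn from the pose commanded when the call began, along the tool's axes at that moment; what a row does not reach only later rows make up. A row lasts 1/10 s, in which the tool goes at most 50 mm and 8.59 degrees, less where a joint would pass 70% of its speed; a pose out of reach is approached as far as the arm can. A call with a gripper value outside its range is refused whole. The fingers move at their own pace and stop on an object; "newtons" is the grip in N (left out, the last holds). Time passes only in rows, so rows that repeat a pose let the fingers close. It gives the time, the measured TCP pose, the force and the opening at its end, in the units of the state.
- r.observe(): the state, without advancing time (a new reading comes with each control period).
- eyes.read_camera(name): name is "scene" or "top"; returns the picture (420x560x3 uint8, red, green, blue); there is no depth.
- eyes.get_calibration(name): a dict with "mtx" (3x3 intrinsics, pixels), "dist_coeffs" ([k1, k2, p1, p2, k3] as OpenCV has them; the pictures are not rectified), "camera_from_world" (4x4, takes a point from world to camera coordinates). Camera axes: x right, y down, z forward; pixel columns grow to the right and rows downward; lengths in m; the calibration is good to about 2 mm. A picture is of the moment at which its call begins. get_calibration takes no time and is no camera call.
- r.close_job(): hands the job in, once; it reports no verdict.
The state is a dict: "time": time; "q": joint angles; "qvel": joint speeds; "joint_torque": joint torques, N m; "tool_pos": TCP position; "eef_rot": TCP orientation; "ft_force": force on the tool from outside, world axes, zero at the start; "moment": the same for the moment, N m; "width": opening from 0.0 (shut) to 1.0 (fully open).
Only numpy, scipy, OpenCV 4.12 (cv2) and the standard library are available. Lean on these libraries where they do the work, as an engineer would, in place of code of your own. Each camera call takes 0.05 s, during which the arm holds its last target.

## Working session

There is one attempt and no reset: what is moved stays moved. The work goes in short steps, Python scripts to look and compute and a tool call to move; the robot and the scene stay as the last step left them, time stands still between calls to the robot, and variables do not carry over. Pictures are saved under pics/ and viewed, and the job is handed in when it is done.

Besides the shell and the picture viewer there is one more tool, called after "Emit:" in YAML: its name, and indented under it one key for each argument. servo_tool: Moves the arm, as the interface text tells. Its arguments: {"type":"object","properties":{"steps":{"type":"array","items":{"type":"array","items":{"type":"number"}}},"newtons":{"type":"number"}},"required":["steps"]}

```bash
mkdir -p pics; ls
python3 - <<'E'
from cell import r,eyes
import cv2
for n in("scene","top"):
    im=eyes.read_camera(n); cv2.imwrite(f"pics/{n}0.png",im[:,:,::-1])
    c=eyes.get_calibration(n); print(n,c)
print(r.observe())
E
```

```text
pics
scene {'mtx': array([[469.35985996,   0.        , 277.77038496],
       [  0.        , 469.35985996, 210.02328276],
       [  0.        ,   0.        ,   1.        ]]), 'dist_coeffs': array([-0.05466924,  0.        ,  0.        ,  0.        ,  0.        ]), 'camera_from_world': array([[ 0.05706504,  0.99824035, -0.01611791, -0.06424991],
       [ 0.6493689 , -0.04937453, -0.75886902, -0.26936172],
       [-0.75832949,  0.03283842, -0.65104379,  1.50928795],
       [ 0.        ,  0.        ,  0.        ,  1.        ]])}
top {'mtx': array([[403.06224261,   0.        , 280.0282085 ],
       [  0.        , 403.06224261, 211.19766731],
       [  0.        ,   0.        ,   1.        ]]), 'dist_coeffs': array([-0.12108424,  0.        ,  0.        ,  0.        ,  0.        ]), 'camera_from_world': array([[ 0.00324927, -0.99941949, -0.03391342,  0.05705773],
       [-0.98822201,  0.00197939, -0.15301421,  0.44814338],
       [ 0.15299251,  0.03401117, -0.98764191,  0.87419026],
       [ 0.        ,  0.        ,  0.        ,  1.        ]])}
{'time': 0.1, 'q': array([-1.1656832 ,  0.70699684, -0.02763507,  1.48490613,  0.02200986,
        0.95088564, -0.07550401]), 'qvel': array([-8.06862691e-04, -7.92175088e-04,  5.20915429e-04, -1.68165374e-03,
       -3.00464062e-04,  9.05186701e-05, -1.15267105e-03]), 'joint_torque': array([ 2.59867593e-03, -8.84295559e+01,  1.23659626e+00, -2.36459792e+01,
        1.69823418e-02,  4.86254634e-03, -1.01736462e-04]), 'tool_pos': array([0.24835631, 0.518367  , 0.23091013]), 'eef_rot': array([-8.87522984e-05,  2.21546004e-01,  9.75149819e-01, -4.37772137e-04]), 'ft_force': array([ 0.50399176,  0.03921181, -0.80411675]), 'moment': array([-0.03548327, -0.00099597, -0.02094065]), 'width': 1.000327923215581}
```

View pics/scene0.png

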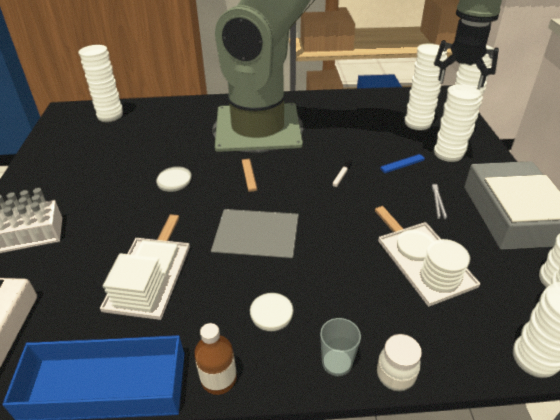

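View pics/top0.png

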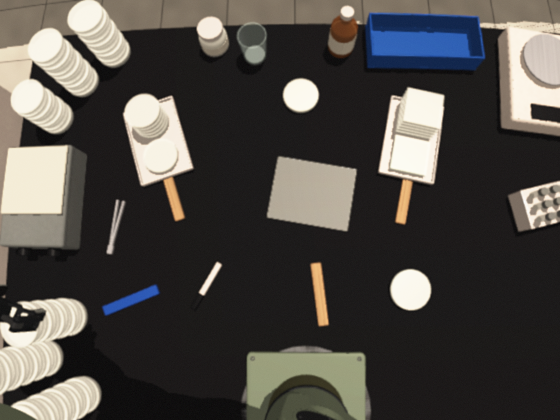

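The strips are, in the top view: wood under the round-dish tray at (174,199), wood under the square-dish tray at (404,201), loose wood at (319,294), and blue at (131,300). The one at (174,199) is the target, because its tray carries the round dishes. I'll confirm that in a crop and measure it.

```bash
cat > h.py <<'E'
import numpy as np,cv2
from cell import r,eyes
def ray(n,px):
    c=eyes.get_calibration(n);T=c["camera_from_world"]
    p=cv2.undistortPoints(np.float64(px).reshape(-1,1,2),c["mtx"],c["dist_coeffs"]).reshape(-1,2)
    d=np.c_[p,np.ones(len(p))]@T[:3,:3]; o=-T[:3,:3].T@T[:3,3]
    return o,d
def onz(n,px,z):
    o,d=ray(n,px); return o+d*((z-o[2])/d[:,2:3])
def wood(im):
    h=cv2.cvtColor(im,cv2.COLOR_RGB2HSV)
    return cv2.inRange(h,(5,90,120),(22,255,255))
def strips(n,z,im=None,mask=wood,amin=150,amax=1500):
    if im is None: im=eyes.read_camera(n)
    cs,_=cv2.findContours(mask(im),cv2.RETR_EXTERNAL,cv2.CHAIN_APPROX_NONE)
    out=[]
    for c in cs:
        if amin<cv2.contourArea(c)<amax:
            w=onz(n,c.reshape(-1,2),z)[:,:2]
            b=cv2.minAreaRect((w*1000).astype(np.float32))
            px=c.reshape(-1,2).mean(0)
            (l,a)=(b[1][0],b[2]) if b[1][0]>b[1][1] else (b[1][1],b[2]+90)
            print(n,"px",px.round(),"c mm",np.round(b[0],1),"len %.0f wid %.0f ang %.1f"%(l,min(b[1]),a))
            out.append((px,b))
    return out
E
python3 - <<'E'
from h import *
im=cv2.imread("pics/top0.png")[:,:,::-1].copy(); s=cv2.imread("pics/scene0.png")[:,:,::-1].copy()
strips("top",.008,im); strips("scene",.008,s)
def mat(im):
    h=cv2.cvtColor(im,cv2.COLOR_RGB2HSV); return cv2.inRange(h,(0,0,70),(180,70,170))
print("mat");strips("top",.004,im,mat,3000,9000); strips("scene",.004,s,mat,2000,9000)
a=cv2.resize(im[85:235,100:240],None,fx=3.5,fy=3.5,interpolation=cv2.INTER_CUBIC)
cv2.imwrite("pics/crop1.png",a[:,:,::-1])
E
```

```text
top px [319. 294.] c mm [263.4 -31.1] len 141 wid 24 ang 7.0
top px [404. 201.] c mm [ 476.4 -230.9] len 107 wid 24 ang 167.4
top px [173. 198.] c mm [484.3 312.5] len 107 wid 25 ang 19.0
scene px [212. 360.] c mm [ 837.4 -105.2] len 66 wid 60 ang 4.0
scene px [168. 227.] c mm [ 469.3 -229.7] len 93 wid 25 ang 167.8
scene px [388. 219.] c mm [478.2 308.5] len 93 wid 26 ang 19.0
scene px [249. 174.] c mm [266.8 -31.7] len 150 wid 24 ang 7.0
scene px [42. 50.] c mm [ -868.1 -1005.2] len 1393 wid 45 ang 25.1
scene px [108.  39.] c mm [-853.4 -683.6] len 1301 wid 104 ang 16.9
scene px [25. 51.] c mm [ -877.1 -1074. ] len 1599 wid 87 ang 26.6
mat
top px [307. 387.] c mm [64.3 -0.6] len 287 wid 164 ang 90.3
top px [312. 193.] c mm [497.  -16.1] len 193 wid 153 ang 80.0
top px [ 44. 212.] c mm [447.7 662.3] len 359 wid 231 ang 0.6
scene px [256. 233.] c mm [498.1 -16.8] len 193 wid 156 ang 80.2
scene px [257. 131.] c mm [ 2.2 -2.1] len 294 wid 286 ang 178.4
scene px [525. 200.] c mm [-48.  893.2] len 2096 wid 263 ang 151.7
```

View pics/crop1.png

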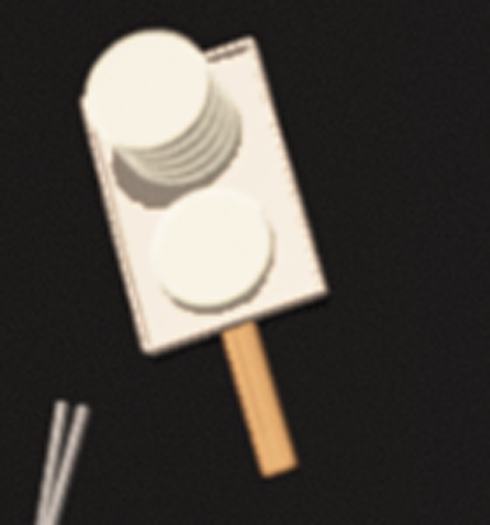

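The crop confirms it: round dishes on the tray, with a plain wooden strip coming out from under its lower end. Its near end is about (434,295) mm and its heading 19°. The mat centre is about (497.5,−16.5) mm, with its 190 mm side at 80°. Next I'll work out the hover.

```bash
cat >> h.py <<'E'
from scipy.spatial.transform import Rotation as Ro
def plan(xyz,yang):
    s=r.observe();w,x,y,z=s["eef_rot"];R=Ro.from_quat([x,y,z,w]).as_matrix()
    d=R.T@(np.array(xyz)-s["tool_pos"])
    ya=np.degrees(np.arctan2(R[1,1],R[0,1]))
    dy=(yang-ya+90)%180-90
    print("pos",s["tool_pos"].round(4),"yang %.2f"%ya,"d",d.round(4),"yaw(tool z)",round(np.radians(-dy),4),"w",s["width"],"F",s["ft_force"].round(1),"t",round(s["time"],2),"toolz",R[:,2].round(3),"q7",s["q"][6].round(2))
E
python3 - <<'E'
from h import *
plan([.491,.3135,.231],109)
plan([.491,.3135,.06],109)
E
```

```text
pos [0.2484 0.5184 0.2309] yang 64.40 d [-0.3073 -0.0799 -0.    ] yaw(tool z) -0.7784 w 1.000327923215581 F [ 0.5  0.  -0.8] t 0.1 toolz [-0.    -0.001 -1.   ] q7 -0.08
pos [0.2484 0.5184 0.2309] yang 64.40 d [-0.3073 -0.0798  0.171 ] yaw(tool z) -0.7784 w 1.000327923215581 F [ 0.5  0.  -0.8] t 0.1 toolz [-0.    -0.001 -1.   ] q7 -0.08
```

Emit:
servo_tool:
  steps:
    - [0.05, -0.04, -0.01, 0, -0.1]
    - [0.05, -0.08, -0.02, 0, -0.2]
    - [0.05, -0.12, -0.03, 0, -0.3]
    - [0.05, -0.16, -0.04, 0, -0.4]
    - [0.05, -0.2, -0.05, 0.02, -0.5]
    - [0.05, -0.24, -0.06, 0.06, -0.6]
    - [0.05, -0.28, -0.07, 0.1, -0.7]
    - [0.05, -0.307, -0.08, 0.14, -0.778]
    - [0.05, -0.307, -0.08, 0.17, -0.778]
    - [0.05, -0.307, -0.08, 0.17, -0.778]
  newtons: 40

```text
time: 1.1
tool_pos: [0.4897, 0.311, 0.057]
eef_rot: [-0.003, -0.164, 0.986, -0.002]
ft_force: [-1.1, -0.2, 0.0]
width: 0.585
```

Run:
```python
from h import *
plan([.491,.3135,.003],109)
im=eyes.read_camera("scene");t=eyes.read_camera("top")
strips("scene",.008,im);strips("top",.008,t)
a=cv2.resize(im[130:310,330:530],None,fx=2,fy=2);b=cv2.resize(t[85:265,100:300],None,fx=2,fy=2)
cv2.imwrite("pics/c2.png",np.hstack([a,b])[:,:,::-1])
```

```text
pos [0.4897 0.311  0.057 ] yang 108.85 d [-0.0024  0.0021  0.054 ] yaw(tool z) -0.0026 w 0.584557616503273 F [-1.1 -0.2  0. ] t 1.1 toolz [-0.006 -0.005 -1.   ] q7 0.97
scene px [212. 360.] c mm [ 837.5 -105.2] len 66 wid 60 ang 4.0
scene px [168. 227.] c mm [ 469.2 -229.6] len 92 wid 25 ang 167.8
scene px [388. 219.] c mm [478.5 308.2] len 92 wid 26 ang 19.8
scene px [249. 174.] c mm [266.8 -31.7] len 150 wid 24 ang 7.0
scene px [459.  40.] c mm [-679.9  892.9] len 414 wid 165 ang 153.7
scene px [109.  43.] c mm [-856.4 -681.2] len 1304 wid 99 ang 17.4
scene px [40. 47.] c mm [ -890.8 -1012.3] len 1440 wid 40 ang 24.9
scene px [25. 50.] c mm [ -881.6 -1070.8] len 1593 wid 102 ang 26.3
top px [319. 294.] c mm [263.4 -31.2] len 141 wid 24 ang 7.1
top px [404. 201.] c mm [ 476.4 -230.8] len 107 wid 24 ang 167.4
```

View pics/c2.png

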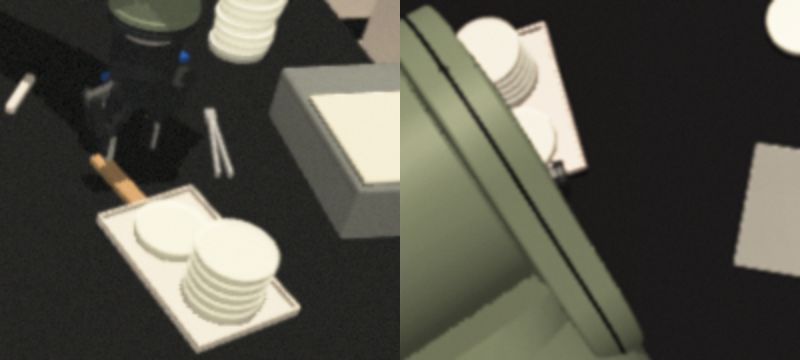

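In the left crop the open fingers stand around the strip, at about (110,150) and (155,135). The right crop shows the arm hiding the strip from the top camera. I'll descend part way and let the arm settle.

Emit:
servo_tool:
  steps:
    - [0.05, 0, 0, 0.015, 0]
    - [0.05, 0, 0, 0.03, 0]
    - [0.05, 0, 0, 0.03, 0]
    - [0.05, 0, 0, 0.03, 0]

```text
time: 1.6
tool_pos: [0.4905, 0.314, 0.0315]
eef_rot: [-0.0, -0.165, 0.986, -0.0]
ft_force: [0.1, 0.3, -0.2]
width: 0.586
```

Run:
```python
from h import *
plan([.491,.3135,.003],109)
im=eyes.read_camera("scene")
c=eyes.get_calibration("scene");T=c["camera_from_world"]
cv2.imwrite("pics/c3.png",cv2.resize(im[130:260,340:480],None,fx=4,fy=4,interpolation=cv2.INTER_CUBIC)[:,:,::-1])
```

```text
pos [0.4905 0.314  0.0315] yang 109.00 d [-0.0003 -0.0007  0.0285] yaw(tool z) 0.0 w 0.5861428709557908 F [ 0.1  0.3 -0.2] t 1.6 toolz [-0. -0. -1.] q7 0.96
```

View pics/c3.png

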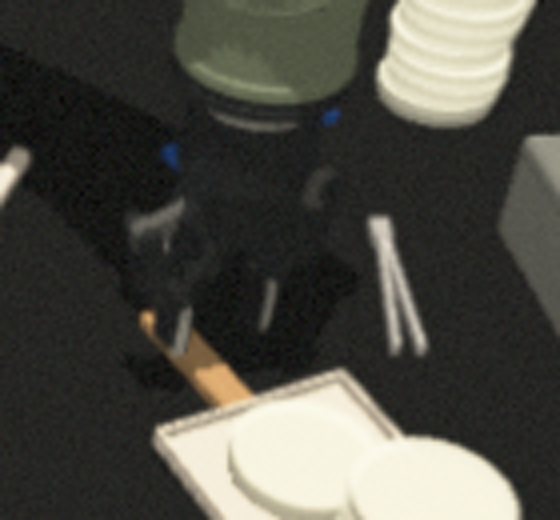

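Emit:
servo_tool:
  steps:
    - [0.05, 0, -0.0005, 0.015, 0]
    - [0.05, 0, -0.0005, 0.025, 0]
    - [0.05, 0, -0.0005, 0.03, 0]
    - [0.05, 0, -0.0005, 0.03, 0]
    - [0.03, 0, -0.0005, 0.03, 0]
    - [0.015, 0, -0.0005, 0.03, 0]
    - [0.015, 0, -0.0005, 0.03, 0]
    - [0.015, 0, -0.0005, 0.03, 0]
  newtons: 40

```text
time: 2.45
tool_pos: [0.491, 0.3134, 0.0018]
eef_rot: [0.0, -0.165, 0.986, 0.0]
ft_force: [-1.9, -0.4, 5.5]
width: 0.237
```

Run:
```python
from h import *
plan([.491,.3135,.003],109)
im=eyes.read_camera("scene")
strips("scene",.008,im,amin=60,amax=700)
cv2.imwrite("pics/c4.png",cv2.resize(im[130:260,340:480],None,fx=4,fy=4,interpolation=cv2.INTER_CUBIC)[:,:,::-1])
```

```text
pos [0.491  0.3134 0.0018] yang 108.98 d [-0.      0.0001 -0.0012] yaw(tool z) -0.0003 w 0.23737450017068149 F [-1.9 -0.4  5.5] t 2.45 toolz [ 0.  0. -1.] q7 0.95
scene px [212. 360.] c mm [ 837.5 -105.2] len 66 wid 60 ang 4.0
scene px [395. 226.] c mm [505.9 316. ] len 36 wid 26 ang 22.2
scene px [168. 227.] c mm [ 469.2 -229.6] len 92 wid 25 ang 167.8
scene px [249. 174.] c mm [266.8 -31.7] len 150 wid 24 ang 7.0
scene px [456.  41.] c mm [-643.6  875.1] len 349 wid 165 ang 153.7
scene px [162.  49.] c mm [-819.1 -427.7] len 1194 wid 51 ang 11.9
scene px [41. 49.] c mm [ -889.3 -1013.1] len 1435 wid 38 ang 25.0
```

View pics/c4.png

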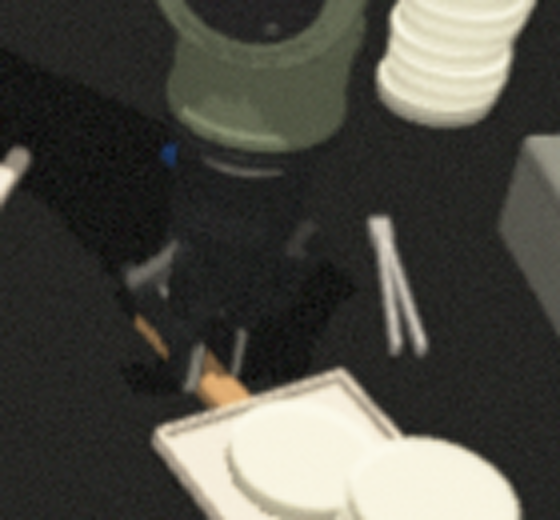

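The opening stopped at about 20 mm, roughly the strip's width, so the strip is held and the tray hasn't moved. Pulling is +x of the tool (back along the strip). I'll firm the grip and draw slowly.

Emit:
servo_tool:
  steps:
    - [0.01, 0, 0, 0, 0]
    - [0.01, 0, 0, 0, 0]
    - [0.01, 0.003, 0, 0, 0]
    - [0.01, 0.006, 0, 0, 0]
    - [0.01, 0.009, 0, 0, 0]
    - [0.01, 0.012, 0, 0, 0]
    - [0.01, 0.015, 0, 0, 0]
  newtons: 70

```text
time: 3.2
tool_pos: [0.4777, 0.3089, 0.002]
eef_rot: [0.001, -0.165, 0.986, 0.001]
ft_force: [5.9, 3.1, 4.4]
width: 0.225
```

Run:
```python
from h import *
plan([.491,.3135,.003],109)
im=eyes.read_camera("scene")
old=cv2.imread("pics/c4.png")
n=cv2.resize(im[130:310,340:480],None,fx=3,fy=3,interpolation=cv2.INTER_CUBIC)[:,:,::-1]
s0=cv2.imread("pics/scene0.png")
o=cv2.resize(s0[130:310,340:480],None,fx=3,fy=3,interpolation=cv2.INTER_CUBIC)
cv2.imwrite("pics/c5.png",cv2.resize(np.hstack([o,n]),(800,514)))
strips("scene",.008,im,amin=60,amax=700)
```

```text
pos [0.4777 0.3089 0.002 ] yang 108.96 d [-0.0141  0.     -0.001 ] yaw(tool z) -0.0007 w 0.224702072903828 F [5.9 3.1 4.4] t 3.2 toolz [ 0.002  0.002 -1.   ] q7 0.93
scene px [212. 360.] c mm [ 837.5 -105.2] len 66 wid 60 ang 4.0
scene px [393. 225.] c mm [500.5 313.8] len 49 wid 26 ang 22.2
scene px [168. 227.] c mm [ 469.4 -229.6] len 93 wid 25 ang 167.8
scene px [249. 174.] c mm [267.  -31.7] len 150 wid 24 ang 7.0
scene px [456.  41.] c mm [-651.8  877.8] len 366 wid 165 ang 152.2
scene px [160.  45.] c mm [-817.  -430.3] len 1189 wid 46 ang 11.4
scene px [41. 49.] c mm [ -888.8 -1014.1] len 1435 wid 40 ang 24.9
```

View pics/c5.png

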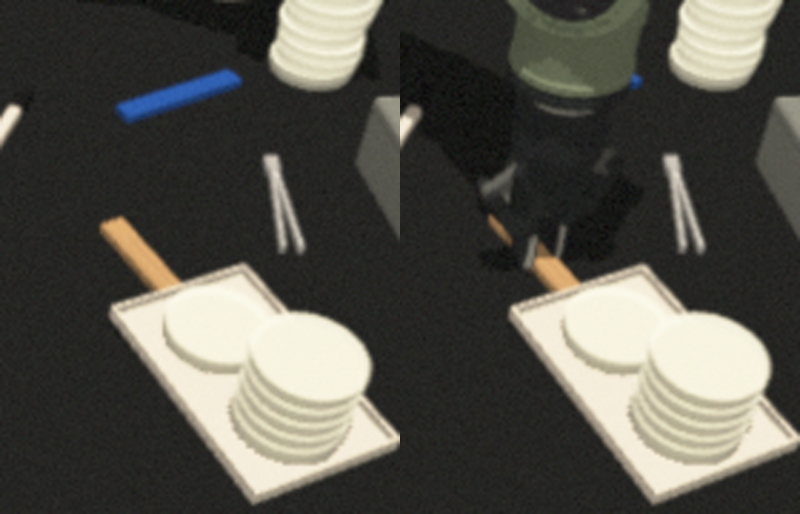

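The tray's corners match before and after (left crop (112,315), right crop (512,315)). The visible strip grew 13 mm with the 13 mm pull, so there's no slip. I'll continue.

Emit:
servo_tool:
  steps:
    - [0.01, 0.003, 0, 0, 0]
    - [0.01, 0.006, 0, 0, 0]
    - [0.01, 0.009, 0, 0, 0]
    - [0.01, 0.012, 0, 0, 0]
    - [0.01, 0.015, 0, 0, 0]
    - [0.01, 0.018, 0, 0, 0]
    - [0.01, 0.021, 0, 0, 0]
    - [0.01, 0.024, 0, 0, 0]
    - [0.01, 0.027, 0, 0, 0]
    - [0.01, 0.032, 0, 0, 0]

```text
time: 4.25
tool_pos: [0.4474, 0.2985, 0.002]
eef_rot: [0.001, -0.165, 0.986, 0.001]
ft_force: [5.2, 2.5, 6.1]
width: 0.228
```

Emit:
servo_tool:
  steps:
    - [0.01, 0.006, 0, 0, 0]
    - [0.01, 0.012, 0, 0, 0]
    - [0.01, 0.02, 0, 0, 0]
    - [0.01, 0.03, 0, 0, 0]
    - [0.01, 0.035, 0, 0, 0]
    - [0.01, 0.035, 0, 0, 0]

```text
time: 4.85
tool_pos: [0.4132, 0.2868, 0.0019]
eef_rot: [0.0, -0.165, 0.986, 0.0]
ft_force: [-2.3, 0.8, 12.4]
width: 0.226
```

Run:
```python
from h import *
plan([.4975,-.0165,.06],80)
im=eyes.read_camera("scene")
n=cv2.resize(im[130:310,340:480],None,fx=3,fy=3,interpolation=cv2.INTER_CUBIC)[:,:,::-1]
s0=cv2.imread("pics/scene0.png")
o=cv2.resize(s0[130:310,340:480],None,fx=3,fy=3,interpolation=cv2.INTER_CUBIC)
cv2.imwrite("pics/c6.png",cv2.resize(np.hstack([o,n]),(800,514)))
strips("scene",.008,im,amin=60,amax=700)
```

```text
pos [0.4132 0.2868 0.0019] yang 108.99 d [ 0.0189 -0.3142 -0.0582] yaw(tool z) 0.506 w 0.22599500336053502 F [-2.3  0.8 12.4] t 4.85 toolz [ 0.001  0.001 -1.   ] q7 0.85
scene px [211. 360.] c mm [ 837.5 -105.2] len 66 wid 60 ang 4.0
scene px [168. 227.] c mm [ 469.2 -229.6] len 92 wid 25 ang 167.8
scene px [383. 213.] c mm [454.  298.7] len 87 wid 26 ang 19.7
scene px [249. 174.] c mm [266.8 -31.6] len 150 wid 24 ang 7.0
scene px [456.  41.] c mm [-650.3  878.4] len 364 wid 165 ang 153.7
scene px [418.  32.] c mm [-781.4  745.1] len 225 wid 65 ang 169.3
scene px [161.  47.] c mm [-819.5 -431.3] len 1192 wid 50 ang 12.1
scene px [40. 47.] c mm [ -890.7 -1012.3] len 1440 wid 39 ang 24.8
```

View pics/c6.png

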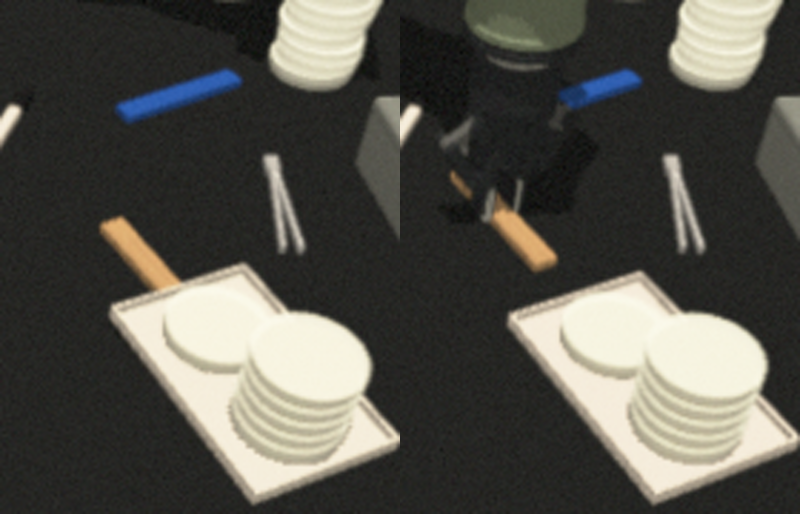

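The tray has settled flat. Its far corners are unchanged, at (255,500) in the left crop and (655,500) in the right, and its near end is a few pixels lower. The strip is out, with a gap to the tray. I'll lift it.

Emit:
servo_tool:
  steps:
    - [0.01, 0, 0, -0.01, 0]
    - [0.01, 0, 0, -0.04, 0]
    - [0.01, 0, 0, -0.08, 0]
    - [0.01, 0, 0, -0.1, 0]
    - [0.01, 0, 0, -0.1, 0]
    - [0.01, 0, 0, -0.1, 0]

```text
time: 5.5
tool_pos: [0.4134, 0.2865, 0.1016]
eef_rot: [0.0, -0.165, 0.986, 0.0]
ft_force: [-0.2, -0.1, -0.7]
width: 0.226
```

Run:
```python
from h import *
plan([.4992,-.0067,.1],-100-90)
im=eyes.read_camera("scene");t=eyes.read_camera("top")
a=cv2.resize(im[80:260,300:440],None,fx=2.5,fy=2.5);b=cv2.resize(t[85:265,100:280],None,fx=2.5,fy=2.5)
cv2.imwrite("pics/c7.png",np.hstack([a,b])[:,:,::-1])
```

```text
pos [0.4134 0.2865 0.1016] yang 108.96 d [ 0.0141 -0.3051  0.0016] yaw(tool z) -1.0653 w 0.22626018159964087 F [-0.2 -0.1 -0.7] t 5.5 toolz [ 0.  0. -1.] q7 0.89
```

View pics/c7.png

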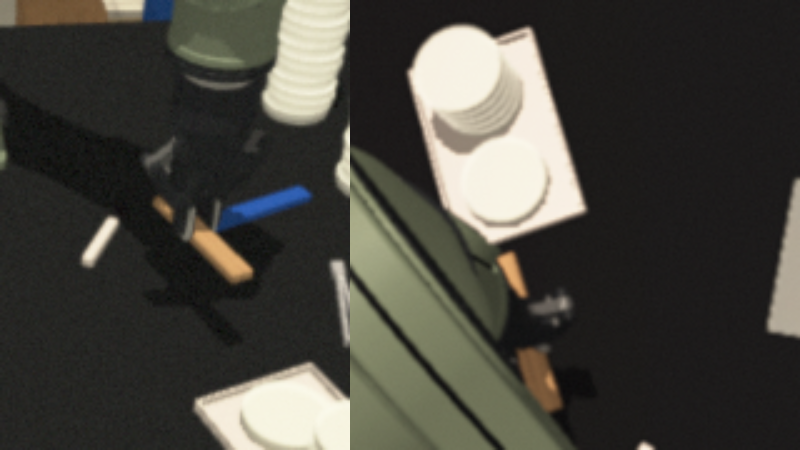

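The strip hangs level in the jaws and the arm is clear. I'll carry it to the mat, turning +2.077 rad in all so it lies along the mat's long side (heading −100°).

Emit:
servo_tool:
  steps:
    - [0.01, 0, -0.02, 0, 0.1]
    - [0.01, 0, -0.05, 0, 0.22]
    - [0.01, 0, -0.085, 0, 0.34]
    - [0.01, 0.002, -0.12, 0, 0.46]
    - [0.01, 0.004, -0.155, 0, 0.58]
    - [0.01, 0.006, -0.19, 0, 0.7]
    - [0.01, 0.008, -0.225, 0, 0.82]
    - [0.01, 0.01, -0.26, 0, 0.94]
    - [0.01, 0.012, -0.285, 0, 1.06]
    - [0.01, 0.014, -0.305, 0, 1.18]

```text
time: 6.6
tool_pos: [0.4991, -0.0082, 0.1005]
eef_rot: [-0.001, 0.415, 0.91, -0.001]
ft_force: [1.0, -0.0, -0.7]
width: 0.226
```

Emit:
servo_tool:
  steps:
    - [0.01, 0, 0, 0, 0.12]
    - [0.01, 0, 0, 0, 0.24]
    - [0.01, 0, 0, 0, 0.36]
    - [0.01, 0, 0, 0, 0.48]
    - [0.01, 0, 0, 0, 0.6]
    - [0.01, 0, 0, 0, 0.72]
    - [0.01, 0, 0, 0, 0.84]
    - [0.01, 0, 0, 0, 0.897]
    - [0.01, 0, 0, 0, 0.897]
    - [0.01, 0, 0, 0, 0.897]

```text
time: 7.6
tool_pos: [0.499, -0.0064, 0.1008]
eef_rot: [-0.0, 0.765, 0.643, -0.001]
ft_force: [0.1, -0.3, -0.5]
width: 0.221
```

Run:
```python
from h import *
plan([.4992,-.0067,.03],-190)
im=eyes.read_camera("scene");t=eyes.read_camera("top")
strips("scene",.11,im,amin=60,amax=700)
a=cv2.resize(im[100:300,170:330],None,fx=2.5,fy=2.5);b=cv2.resize(t[100:300,220:380],None,fx=2.5,fy=2.5)
cv2.imwrite("pics/c8.png",np.hstack([a,b])[:,:,::-1])
```

```text
pos [ 0.499  -0.0064  0.1008] yang -9.90 d [-0.0003  0.0003  0.0708] yaw(tool z) 0.0017 w 0.2213845339186974 F [ 0.1 -0.3 -0.5] t 7.6 toolz [-0.001 -0.    -1.   ] q7 0.1
scene px [212. 360.] c mm [902.  -91.1] len 57 wid 52 ang 4.0
scene px [168. 227.] c mm [ 582.6 -199. ] len 80 wid 22 ang 167.8
scene px [274. 201.] c mm [514.2  27.2] len 47 wid 28 ang 85.6
scene px [237. 199.] c mm [499.2 -53. ] len 70 wid 31 ang 79.7
scene px [456.  41.] c mm [-383.3  759.4] len 304 wid 143 ang 153.7
```

View pics/c8.png

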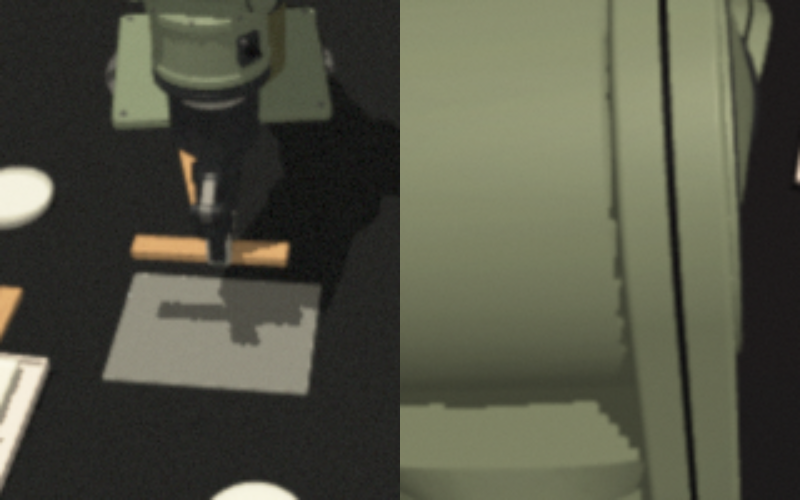

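The strip is level above the mat: its ends cast to y = −88 and +51 mm (length 139, as expected) and its middle is about −18 mm, near the mat's −16.5. I'll lower it.

Emit:
servo_tool:
  steps:
    - [0.01, 0, 0, 0.03, 0]
    - [0.01, 0, 0, 0.06, 0]
    - [0.01, 0, 0, 0.08, 0]
    - [0.01, 0, 0, 0.088, 0]
    - [0.01, 0, 0, 0.092, 0]
    - [0.01, 0, 0, 0.0945, 0]
    - [0.01, 0, 0, 0.0945, 0]
    - [0.01, 0, 0, 0.0945, 0]

```text
time: 8.5
tool_pos: [0.4996, -0.0064, 0.0074]
eef_rot: [0.0, 0.766, 0.643, 0.0]
ft_force: [0.3, 0.5, -0.6]
width: 0.228
```

Run:
```python
from h import *
plan([.4992,-.0067,.006],-190)
im=eyes.read_camera("scene")
strips("scene",.012,im,amin=60,amax=700)
cv2.imwrite("pics/c9.png",cv2.resize(im[180:270,190:320],None,fx=4,fy=4,interpolation=cv2.INTER_CUBIC)[:,:,::-1])
```

```text
pos [ 0.4996 -0.0064  0.0074] yang -10.02 d [-0.0004 -0.0003  0.0014] yaw(tool z) -0.0003 w 0.22835338354977827 F [ 0.3  0.5 -0.6] t 8.5 toolz [ 0.001 -0.    -1.   ] q7 0.13
scene px [211. 359.] c mm [ 839.8 -108.2] len 63 wid 61 ang 164.6
scene px [275. 231.] c mm [507.7  27.9] len 50 wid 28 ang 85.8
scene px [240. 229.] c mm [494.5 -53.4] len 69 wid 30 ang 80.7
scene px [168. 227.] c mm [ 474.4 -228.5] len 90 wid 25 ang 167.8
scene px [456.  41.] c mm [-643.5  876.4] len 353 wid 165 ang 154.2
scene px [43. 55.] c mm [-801.  -969.9] len 1260 wid 40 ang 24.9
```

View pics/c9.png

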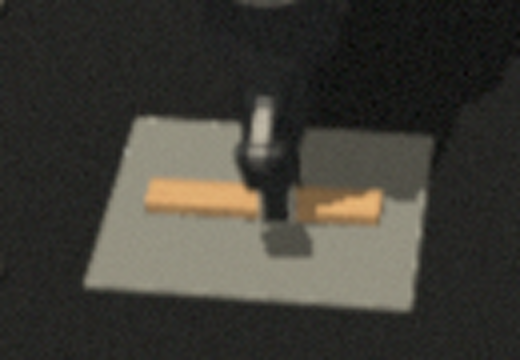

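The strip is centred on the mat, about 1 mm above it with no contact force yet. I'll lower it the rest, then open and withdraw.

Emit:
servo_tool:
  steps:
    - [0.01, 0, 0, 0.0008, 0]
    - [0.01, 0, 0, 0.0015, 0]
    - [0.01, 0, 0, 0.0015, 0]
    - [0.01, 0, 0, 0.0015, 0]

```text
time: 8.95
tool_pos: [0.4995, -0.0064, 0.0059]
eef_rot: [0.0, 0.766, 0.643, 0.0]
ft_force: [-1.6, 0.6, 14.3]
width: 0.226
```

Emit:
servo_tool:
  steps:
    - [0.03, 0, 0, 0, 0]
    - [0.045, 0, 0, 0, 0]
    - [0.05, 0, 0, 0, 0]
    - [0.05, 0, 0, 0, 0]
    - [0.05, 0, 0, -0.02, 0]
    - [0.05, 0, 0, -0.06, 0]
    - [0.05, 0, 0, -0.1, 0]
    - [0.05, 0, 0, -0.15, 0]
    - [0.05, 0, 0, -0.2, 0]
    - [0.05, 0, 0, -0.2, 0]

```text
time: 9.95
tool_pos: [0.5009, -0.0066, 0.2104]
eef_rot: [0.002, 0.766, 0.643, 0.003]
ft_force: [-0.2, -0.2, -1.2]
width: 0.588
```

Emit:
servo_tool:
  steps:
    - [0.05, 0.03, 0, 0, 0]
    - [0.05, 0.07, 0, 0, 0]
    - [0.05, 0.11, 0, 0, 0]
    - [0.05, 0.15, 0, 0, 0]
    - [0.05, 0.19, 0, 0, 0]
    - [0.05, 0.23, 0, 0, 0]
    - [0.05, 0.25, 0, 0, 0]
    - [0.05, 0.25, 0, 0, 0]
    - [0.05, 0.25, 0, 0, 0]

```text
time: 10.85
tool_pos: [0.5426, 0.2394, 0.2048]
eef_rot: [0.0, 0.766, 0.643, -0.0]
ft_force: [-0.2, -0.6, 0.1]
width: 0.588
```

Run:
```python
from h import *
plan([.4992,-.0067,.2],-190)
im=eyes.read_camera("scene");t=eyes.read_camera("top")
strips("scene",.012,im,amin=60,amax=1500);strips("top",.012,t)
cv2.imwrite("pics/s10.png",im[:,:,::-1]);cv2.imwrite("pics/t10.png",t[:,:,::-1])
```

```text
pos [0.5426 0.2394 0.2048] yang -10.02 d [-2.499e-01  1.000e-04  5.100e-03] yaw(tool z) -0.0003 w 0.5877267980217392 F [-0.2 -0.6  0.1] t 10.85 toolz [-0.001 -0.001 -1.   ] q7 -0.37
scene px [212. 360.] c mm [ 840.1 -104.6] len 66 wid 60 ang 4.0
scene px [256. 230.] c mm [501.7 -17.5] len 141 wid 29 ang 81.2
scene px [168. 227.] c mm [ 473.6 -228.4] len 92 wid 25 ang 167.8
scene px [249. 174.] c mm [272.3 -31.8] len 149 wid 24 ang 7.4
scene px [326.  49.] c mm [-586.2  314.8] len 358 wid 280 ang 175.0
scene px [457.  41.] c mm [-641.5  880.3] len 358 wid 152 ang 152.3
scene px [107.  40.] c mm [-844.4 -679.6] len 1297 wid 104 ang 17.3
scene px [24. 48.] c mm [ -865.6 -1068.6] len 1590 wid 89 ang 26.7
top px [319. 294.] c mm [263.7 -30.9] len 142 wid 24 ang 7.0
top px [312. 192.] c mm [497.2 -16.4] len 139 wid 24 ang 81.1
top px [404. 201.] c mm [ 475.7 -229.6] len 106 wid 25 ang 167.9
```

View pics/s10.png

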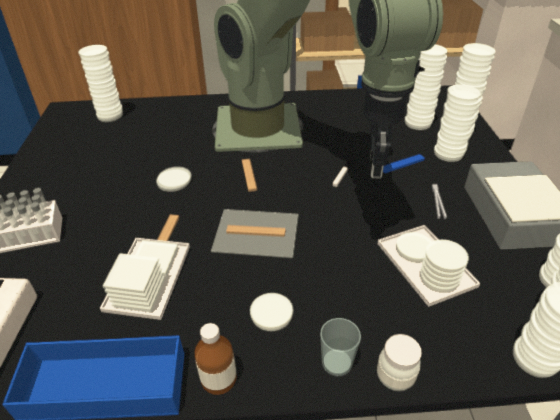

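View pics/t10.png

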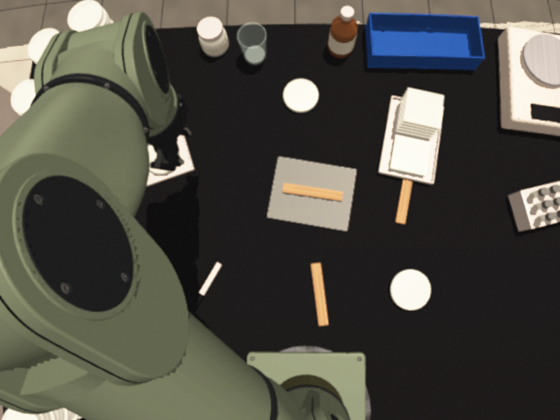

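The strip lies at (497,−16) mm in the top view, against the mat centre of (497.5,−16.5). The square tray's strip is still at (404,201) px, and the robot is clear. Before handing in, I'll check the round tray's shift from its outline.

Run:
```python
from h import *
for f,zz in(("pics/scene0.png",(.0,)),("pics/s10.png",(.0,))):
    im=cv2.imread(f); h=cv2.cvtColor(im,cv2.COLOR_BGR2HSV)
    m=cv2.inRange(h,(0,0,110),(180,75,255)); m[:222]=0;m[:,:370]=0;m[305:]=0;m[:,482:]=0
    c=max(cv2.findContours(m,0,cv2.CHAIN_APPROX_NONE)[0],key=cv2.contourArea).reshape(-1,2)
    E=[c[c[:,0].argmin()],c[c[:,1].argmax()],c[c[:,0].argmax()]]
    top=c[c[:,1].argmin()]; E.append(top)
    print(f,[tuple(map(int,e)) for e in E],"far corners mm z~12", (onz("scene",E[1:3],.012)[:,:2]*1000).round(1).tolist(),
      "near(z20 propped/12 flat)",(onz("scene",[E[0],E[3]],.0205 if "0.png" in f and "scene0" in f else .012)[:,:2]*1000).round(1).tolist())
```

```text
pics/scene0.png [(378, 239), (427, 304), (479, 285), (424, 222)] far corners mm z~12 [[747.4, 325.3], [707.0, 450.1]] near(z20 propped/12 flat) [[561.7, 264.0], [512.4, 386.9]]
pics/s10.png [(378, 239), (427, 304), (479, 285), (422, 225)] far corners mm z~12 [[747.4, 325.3], [707.0, 450.1]] near(z20 propped/12 flat) [[553.1, 266.9], [513.5, 383.2]]
```

Run:
```python
from cell import r
print(r.close_job())
```

```text
the job is handed in; nothing more can be done
None
```

I drew the wooden strip straight out from under the round-dish tray and laid it flat in the middle of the grey mat. The job was handed in at about 11 s, with the gripper open and clear of everything.

- **Strip:** the top camera puts its middle at (497,−16) mm, against a mat centre of (497.5,−16.5) mm. It lies along the mat's long side, within about 1° of it. The scene camera reads x about 4 mm higher. I put that down to the strip's front face being counted in.
- **Round tray:** it settled flat. In the scene view its far right corner (479,285) px is unchanged, and its near end sits about 3 px lower, as the 8 mm drop should show. Two parts of the final tray check were weak: the mask clipped the lowest corner, so that reading doesn't count, and the arm hid most of the tray from the top camera.
- **Square tray and look-alikes:** the square tray's strip reads within about 1 mm of where it was. The loose wooden strip and the blue strip were not touched.
- **Forces:** the highest reading at the end of a move was about 14 N, when the strip was set down on the mat. The pull itself took about 6–7 N.

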